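# Close up the drive bays of a storage unit

### The arm

A 6-joint arm with a two-finger parallel gripper is mounted at the origin on the work surface. World frame = base frame: x ahead of the robot, y to its left, z up, the work surface at z = 0. Lengths are in m, angles in rad, forces in N, time in s.
With the tool pointing down it reaches from about 0.375 to 0.9 m from the base axis. Payload 3.1 kg.
Tool frame: the origin (TCP) lies between the finger pads; the fingertips stand robot.tip_extent ahead of it and the grasp point (between the pads) lies 3 mm ahead of it (robot.tip_extent is the distance from the TCP to the fingertips, in m); z points along the fingers, x is the direction in which the jaws open and shut, and the axes are right-handed (so a half turn about z gives the same grasp; the last joint's range is limited). The gripper opens to 87 mm and grips with 3 to 60 N. Pads are 19 mm wide; open, the fingers measure 117 mm over their backs; the gripper's body (75 mm by 190 mm) begins 51 mm behind the grasp point.
Start: joints at [1.115, 0.527, 1.433, -0, 1.181, -0.178], TCP at [0.171, 0.601, 0.245] pointing down, gripper open.
Joint ranges: [-3.08, 3.08], [-0.75, 2.2], [0.22, 2.44], [-1.43, 4.57], [0, 2.65], [-2.85, 2.85]. Speed limits (rad/s): [2.79, 2.79, 3.14, 3.14, 3.14, 3.14].

### API

Orientations are given as a unit quaternion [x, y, z, w].
In Python, from rig import robot, cams gives the robot as it stands.
- The arm moves only by the tool carry_out, never from a script. Its argument "steps" is a list of rows, each a list of 3 entries, a list of its own where there are three numbers: the shift along the world's x, y, z in cm, then the turn about the world's z in degrees, then the closure, from 0 (fully open) to 1 (shut). In form: [[[dx, dy, dz], spin, fingers], ...]. A call has 1 to 10 rows; each row shifts and turns the pose as measured when the row begins; what a row does not reach is not made up. A row lasts 1/10 s, in which the tool goes at most 50 mm and 8.59 degrees, less where a joint would pass 70% of its speed; a pose out of reach is approached as far as the arm can. A call with a gripper value outside its range is refused whole. The fingers move at their own pace and stop on an object; "squeeze" is the grip in N (left out, the last holds). Time passes only in rows, so rows that do not move let the fingers close. It gives the time, the measured TCP pose, the force and the opening at its end, in the units of the state.
- robot.get_obs(): the state, without advancing time (a new reading comes with each control period).
- cams.camera(name): name is "scene" or "top"; returns a dict with "pixels" (480x640x3 uint8, red, green, blue), "fx", "fy", "cx", "cy" (pixels), "eye" and "rotation" of the camera in the world. Camera axes: x right, y up, looking along -z (the intrinsics and any distortion apply to the point x, -y, -z); pixel columns grow to the right and rows downward; lengths in m; the calibration is good to about 2 mm. A picture is of the moment at which its call begins. There is no depth.
- robot.hand_in(): hands the job in, once; it reports no verdict.
The state is a dict: "time": time; "q": joint angles; "joint_velocities": joint speeds; "joint_torque": joint torques, N m; "position": TCP position; "tool_rot": TCP orientation; "ft_force": force on the tool from outside, world axes, zero at the start; "moment": the same for the moment, N m; "grip_width": finger opening in m.
Only numpy, scipy, OpenCV 4.12 (cv2) and the standard library are available. Lean on these libraries where they do the work, as an engineer would, in place of code of your own. Each camera call takes 0.05 s, during which the arm holds its last target. There are 200 camera calls.

### The job

The storage unit on the repair bench has two of its four drive bays not closed. Gently push the drive carrier that sticks out fully home, and only then swing its lever shut until it is flush; also swing shut the open lever of the other carrier, which is already home, at whatever point suits you. Do it all by pushing with the fingertips: grip, pull or lift nothing, do not slam the drive, and leave the tin of screws, the screwdriver and the other loose things where they are.

Things in the scene. Friction and masses are not known exactly. Their poses are not given: they have to be found in the camera images.
- storage_unit: 1U rack storage unit on the bench, cover off: case 438 wide, 420 deep, 48 high (mm), 22 mm ears at the front ends. Fixed. Origin: mid of the front edge at bench height; x points into the unit (the way carriers go home), y left along its front, z up. Four bays at y = -159, -53, 53, 159; which carrier is in which changes. All faces to push are upright, within reach of fingers pointing straight down.
- out_carrier (a joint): the carrier that sticks out (black bezel 102 mm wide, 9 to 43 mm above the bench; latch block at its right, -y, end; grey lever hinged at its left end): slide in m, 0 = fully home at its hard stop, grows as it comes out along -x of the unit; starts at 0.03 to 0.07. About 5 N of friction; stays where left. Home, bezels stand 6 mm proud of the case front.
- out_carrier_block (a point): on that carrier: centre of the front face of the black latch block, 26 mm above the bench, the place to push. Block 23 mm wide (y), 34 mm high, its front 16 mm ahead of the case front when home; the bezel's right end is 11.5 mm to the right of this point; the open lever is 25 mm or more to the left.
- out_lever (a joint): lever of the carrier that sticks out: angle in rad, 0 = shut, along the bezel with its front flush with the latch block (hard stop); grows as its free end swings out toward the robot (1.57 would point straight out, -x of the unit). Upright hinge; starts at 0.95 to 1.25. Stays where left; about 1.2 N at the free end turns it.
- out_lever_hinge (a point): that lever's hinge axis at half height, 26 mm above the bench; travels with the carrier. The lever is a flat bar 70 mm long from the axis, 8 mm thick (4 mm each side of the axis), 16 to 36 mm above the bench. At angle a it runs along (-sin a, -cos a) in the unit's x, y; its outer side, the one to push, faces (-cos a, sin a).
- out_lever_end (a point): free end of that lever, on its outer side, at half its height.
- home_carrier (a joint): the carrier already home but with its lever open; same shape as the other: slide in m, 0 = fully home. Starts at 0.
- home_lever (a joint): lever of that carrier: angle in rad, same shape and sense as the other; starts at 0.95 to 1.25.
- home_lever_hinge (a point): hinge axis of that lever, at half its height, 26 mm above the bench; the lever has the same sizes as the other.
- home_lever_end (a point): free end of that lever, on its outer side, at half its height.
- screw_tin: small open steel tin of screws, 56 mm across, 40 mm high, standing on the bench in front of one of the two closed bays; origin at the centre of its underside. Leave it alone.
- bare_drive: bare disk drive without a carrier, 147 x 102 x 26 mm, lying on the bench beside the unit; origin at the centre of its underside. Leave it alone.
- heatsink: finned aluminium heatsink, 80 x 80 x 34 mm, lying beside the unit; origin at the centre of its underside. Leave it alone.
- cooling_fan: square black cooling fan, 80 x 80 x 25 mm, lying flat on the left; origin at the centre of its underside. Leave it alone.
- screwdriver: short screwdriver with a red handle, 120 mm long, about 30 mm high, lying on the bench in front of the other closed bay, pointing at the unit; origin on the bench under the middle of its length, x along it toward the blade. Leave it alone.
- pliers: pliers with blue handles, 150 mm long, 16 mm high, lying on the right; origin near the pivot at bench height. Leave them alone.
- cleaner_bottle: closed clear bottle, 60 mm across, 150 mm tall, standing on the left; origin at the centre of its underside. Leave it alone.

How it is judged:
On the way, in this order (a step that is already met when the one before it is completed fails the run):
1. the carrier that stuck out is fully home (within 3 mm) while its lever still stands open (over 0.4 rad) (value of joint out_carrier below 0.003 m and value of joint out_lever above 0.4 rad), for 0.1 s.
2. its lever is then swung shut (within 0.06 rad) (value of joint out_carrier below 0.003 m and value of joint out_lever below 0.06 rad), for 0.1 s.
At the end, for the whole second after the job is handed in: both carriers are fully home (within 3 mm of their stops) and both levers are shut flush (within 0.06 rad, about 4 mm at the free end), nothing else disturbed (all of step 2 and value of joint home_carrier below 0.003 m and value of joint home_lever below 0.06 rad); the robot touches nothing.
It fails at once if the carrier is slammed: it moves faster than 0.4 m/s (velocity of joint out_carrier below -0.4 m/s or velocity of joint out_carrier above 0.4 m/s).
It fails at once if the fingers press on a carrier or lever with more than 80 N (contact force between the fingers and out_carrier above 80 N or contact force between the fingers and home_carrier above 80 N).
It fails at once if a carrier is pulled: out past 85 mm, or the one at home by more than 10 mm (value of joint out_carrier above 0.085 m or value of joint home_carrier above 0.01 m).
It fails at once if a bystander (tin, drive, heatsink, fan, screwdriver, pliers, bottle) is moved or lifted by more than 15 mm (distance of any of screw_tin, bare_drive, heatsink, cooling_fan, screwdriver, pliers, cleaner_bottle from where it was at the start of the episode above 0.015 m).
It also fails if it takes over 61 s, if anything falls off the work surface, if the arm or the gripper's body presses on something with over 40 N, if the wrist force passes 120 N, or if a joint passes its speed limit or range.

## Working session

There is one attempt and no reset: what is moved stays moved. The work goes in short steps, Python scripts to look and compute and a tool call to move; the robot and the scene stay as the last step left them, time stands still between calls to the robot, and variables do not carry over. Pictures are saved under pics/ and viewed, about 8 in all and at most 12, crops included, and the job is handed in when it is done.

Besides the shell and the picture viewer there is one more tool, called after "Request:" as name(argument=value, ...), one argument or row to a line, values as JSON. carry_out: Moves the arm, as the interface text tells. Its arguments: {"type":"object","properties":{"steps":{"type":"array"},"squeeze":{"type":"number"}},"required":["steps"]}

```bash
mkdir -p pics; python3 - <<'E'
from rig import robot,cams
import cv2
o=robot.get_obs();print({k:o[k] for k in("time","position","tool_rot","grip_width","ft_force")},robot.tip_extent)
for n in("scene","top"):
    c=cams.camera(n);cv2.imwrite(f"pics/{n}0.png",c["pixels"][:,:,::-1]);print(n,{k:v for k,v in c.items() if k!="pixels"})
E
```

```text
{'time': 0.0, 'position': array([0.17045999, 0.60058657, 0.24357906]), 'tool_rot': array([ 7.97887540e-01,  6.02805365e-01, -9.59769022e-04,  4.93558142e-04]), 'grip_width': 0.08692471151053839, 'ft_force': array([-0.32172353,  0.08246895,  0.35687794])} 0.022
scene {'fx': 514.5053838613878, 'fy': 514.5053838613878, 'cx': 323.2989125287475, 'cy': 238.95984936925228, 'eye': array([1.12497472, 0.93303422, 1.01002907]), 'rotation': array([0.11729278, 0.39803497, 0.87241009, 0.25828511])}
top {'fx': 581.696177197389, 'fy': 581.696177197389, 'cx': 321.8167901620454, 'cy': 248.77131509767236, 'eye': array([0.42642466, 0.02060045, 1.37992653]), 'rotation': array([ 0.02907741, -0.02803352, -0.70600146,  0.70705768])}
```

View pics/top0.png

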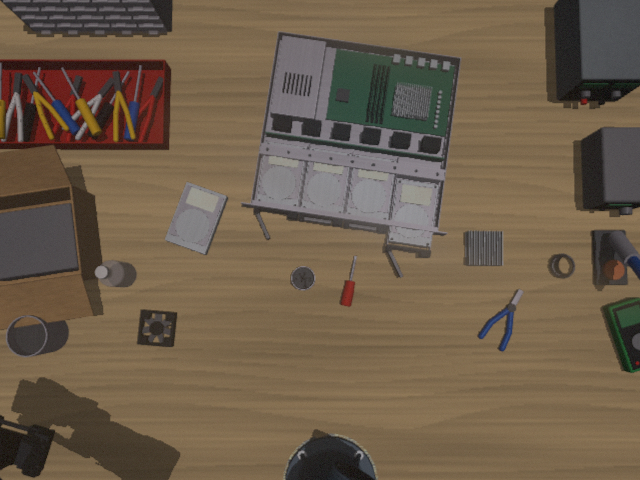

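View pics/scene0.png

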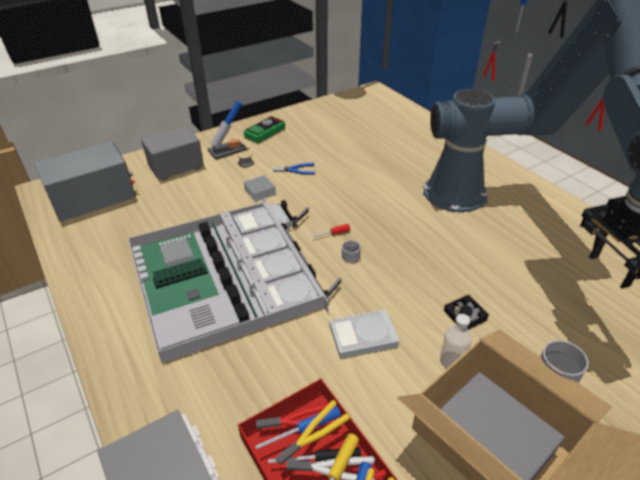

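The top view shows the unit's front running from about (245,205) to (443,233). The out carrier is the rightmost bay, with its lever at about (395,262). The home carrier with the open lever is the leftmost, lever at about (262,225). The tin is at (302,278) and the screwdriver at (350,280).

```bash
python3 - <<'E'
import cv2
i=cv2.imread("pics/top0.png")
a=cv2.resize(i[190:290,235:335],None,fx=6,fy=6,interpolation=cv2.INTER_CUBIC)[:, :400]
b=cv2.resize(i[190:290,380:447],None,fx=6,fy=6,interpolation=cv2.INTER_CUBIC)[:, :400]
import numpy as np
o=cv2.convertScaleAbs(np.hstack([a,b]),alpha=1.6)
cv2.imwrite("pics/crop0.png",o)
E
```

```text
(no output)
```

View pics/crop0.png

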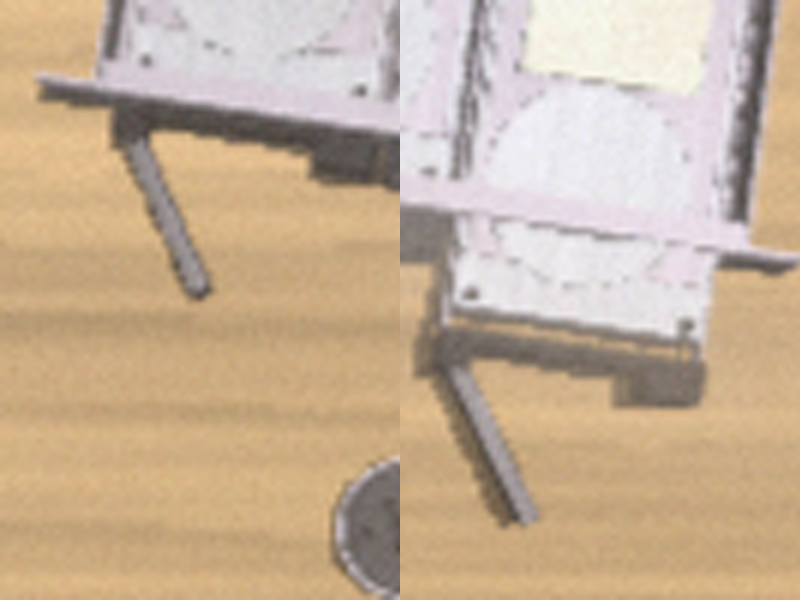

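```bash
cat > h.py <<'E'
import numpy as np
from scipy.spatial.transform import Rotation as R
def px(c,u,v,z):
    d=R.from_quat(c["rotation"]).apply([(u-c["cx"])/c["fx"],-(v-c["cy"])/c["fy"],-1]);e=np.array(c["eye"])
    return e+d*(z-e[2])/d[2]
def proj(c,p):
    q=R.from_quat(c["rotation"]).inv().apply(np.array(p)-c["eye"])
    return np.stack([c["cx"]+c["fx"]*q[...,0]/-q[...,2],c["cy"]-c["fy"]*q[...,1]/-q[...,2]],-1)
E
python3 - <<'E'
from h import *
from rig import cams
c=cams.camera("top")
def P(X,Y,z,n):
    u,v=(X+.5)/6-.5+235,(Y+.5)/6-.5+190
    if X>=400:u+=145-400/6
    p=px(c,u,v,z);print(n,p[:2].round(4));return p[:2]
l=P(38,85,.048,"earL");r=P(800,260,.048,"earR")
print("w",np.linalg.norm(l-r))
y=(l-r)/np.linalg.norm(l-r);x=np.array([y[1],-y[0]]);o=(l+r)/2
print("o",o,"yaw",np.degrees(np.arctan2(x[1],x[0])))
for a in [(132,135,.036,"homehinge"),(198,290,.036,"hometip"),(450,352,.036,"outhinge"),(525,520,.036,"outtip"),(615,402,.043,"blkL"),(703,403,.043,"blkR"),(705,350,.043,"bezR"),(385,165,.043,"blkRhome"),(312,178,.043,"blkLhome"),(360,520,.04,"tin")]:
    p=P(*a);print("   unit",((p-o)@x).round(4),((p-o)@y).round(4))
E
```

```text
earL [0.6384 0.2099]
earR [ 0.5713 -0.2637]
w 0.4782928339151763
o [ 0.6048584  -0.02690896] yaw -8.070269545009287
homehinge [0.6208 0.1748]
   unit -0.0125 0.202
hometip [0.5603 0.1486]
   unit -0.0687 0.1675
outhinge [ 0.5367 -0.1305]
   unit -0.053 -0.1122
outtip [ 0.4718 -0.1589]
   unit -0.1132 -0.1493
blkL [ 0.5169 -0.1929]
   unit -0.0638 -0.1767
blkR [ 0.5166 -0.2267]
   unit -0.0593 -0.2102
bezR [ 0.537  -0.2277]
   unit -0.039 -0.2083
blkRhome [0.6082 0.0762]
   unit -0.0111 0.1026
blkLhome [0.6031 0.1044]
   unit -0.0201 0.1297
tin [0.4713 0.0853]
   unit -0.1479 0.0923
```

```bash
cat >> h.py <<'E'
O=np.array([0.6048584,-0.02690896]);UX=np.array([np.cos(np.radians(-8.07)),np.sin(np.radians(-8.07))]);UY=np.array([-UX[1],UX[0]])
W=lambda p:O+UX*p[0]+UY*p[1]
U=lambda w:np.array([(w[:2]-O)@UX,(w[:2]-O)@UY])
def fc(H,a,s=.055,g=0):  # finger centre (unit) with corner at s along outer face, gap g
    n=np.array([-np.cos(a),np.sin(a)]);return np.array(H)+(.004+g)*n+s*np.array([-np.sin(a),-np.cos(a)])+[-.015,.0095]
def path(H,angs):
    p=[W(fc(H,angs[0],g=.02))]+[W(fc(H,a)) for a in angs]
    print(np.array(p).round(4));print("cm",(np.diff(p,axis=0)*100).round(2).tolist())
E
python3 - <<'E'
from h import *
path([-.012,.205],[1.02,.9,.8,.7,.6,.5,.4,.3,.2,.1,0])
print("block start",W([-.063-.035,-.1985]),"home",W([-.016-.015,-.1985]))
path([-.012,-.113],[1.02,.9,.8,.7,.6,.5,.4,.3,.2,.1,0])
E
```

```text
[[0.5482 0.1893]
 [0.5562 0.171 ]
 [0.5588 0.1649]
 [0.5614 0.1601]
 [0.5646 0.1556]
 [0.5682 0.1514]
 [0.5721 0.1476]
 [0.5765 0.1442]
 [0.5812 0.1412]
 [0.5861 0.1388]
 [0.5912 0.1368]
 [0.5966 0.1354]]
cm [[0.8, -1.83], [0.26, -0.61], [0.27, -0.48], [0.31, -0.45], [0.36, -0.42], [0.4, -0.38], [0.43, -0.34], [0.47, -0.29], [0.49, -0.25], [0.52, -0.2], [0.53, -0.14]]
block start [ 0.47996287 -0.20968576] home [ 0.54629939 -0.21909141]
[[ 0.5036 -0.1255]
 [ 0.5116 -0.1438]
 [ 0.5141 -0.1499]
 [ 0.5168 -0.1548]
 [ 0.5199 -0.1593]
 [ 0.5235 -0.1635]
 [ 0.5275 -0.1673]
 [ 0.5318 -0.1707]
 [ 0.5365 -0.1736]
 [ 0.5414 -0.1761]
 [ 0.5466 -0.1781]
 [ 0.5519 -0.1795]]
cm [[0.8, -1.83], [0.26, -0.61], [0.27, -0.48], [0.31, -0.45], [0.36, -0.42], [0.4, -0.38], [0.43, -0.34], [0.47, -0.29], [0.49, -0.25], [0.52, -0.2], [0.53, -0.14]]
```

Request:
carry_out(
  steps=[
    [[3,-3.2,0],-8.2,1],
    [[3,-3.2,0],-8.2,1],
    [[3,-3.2,0],-8.2,1],
    [[3,-3.2,0],-8.2,1],
    [[3,-3.2,0],-8.2,1],
    [[3,-3.2,0],-8.2,1],
    [[3,-3.2,0],-8.2,1],
    [[3,-3.2,0],-8.2,1],
    [[3,-3.2,0],-8.2,1],
    [[3,-3.2,0],-8.2,1],
  ],
)

```text
time: 1.15
position: [0.4739, 0.2716, 0.2413]
tool_rot: [0.996, -0.092, -0.001, -0.001]
ft_force: [0.0, 0.7, 0.1]
grip_width: 0.0148
```

Request:
carry_out(
  steps=[
    [[2.5,-2.7,0],2.5,1],
    [[2.5,-2.7,0],0,1],
    [[2,-2.2,0],0,1],
    [[0.4,-0.6,-3],0,1],
    [[0,0,-3],0,1],
    [[0,0,-3],0,1],
    [[0,0,0],0,1],
  ],
)

```text
time: 1.85
position: [0.5572, 0.1785, 0.1488]
tool_rot: [0.997, -0.076, 0.002, -0.001]
ft_force: [-1.1, -0.4, 0.8]
grip_width: 0.0007
```

Request:
carry_out(
  steps=[
    [[-1.1,1.3,0],0.5,1],
    [[0,0,0],0,1],
    [[0,0,-3],0,1],
    [[0,0,-3],0,1],
    [[0,0,-2.5],0,1],
    [[0,0,0],0,1],
  ],
)

```text
time: 2.45
position: [0.5499, 0.1968, 0.0711]
tool_rot: [0.998, -0.069, 0.011, -0.003]
ft_force: [0.1, 0.2, 0.1]
grip_width: 0.0005
```

```bash
python3 - <<'E'
from h import *
from rig import cams,robot
import cv2
c=cams.camera("top");o=robot.get_obs();print(o["position"],o["ft_force"],U(o["position"]))
i=cv2.convertScaleAbs(c["pixels"][:,:,::-1].copy(),alpha=1.5)
z=6;x0,y0=215,180
im=cv2.resize(i[y0:y0+90,x0:x0+120],None,fx=z,fy=z,interpolation=cv2.INTER_CUBIC)
def dr(us,zz,col):
    p=np.array([[*W(u),zz] for u in us]);q=((proj(c,p)-[x0,y0]+.5)*z).astype(int);cv2.polylines(im,[q],True,col,1)
H=np.array([-.012,.205]);a=1.02;t=np.array([-np.sin(a),-np.cos(a)]);n=np.array([-np.cos(a),np.sin(a)])
dr([H+.004*n,H+.004*n+.07*t,H-.004*n+.07*t,H-.004*n],.036,(0,255,0))
f=U(o["position"]);dr([f+[.015,.0095],f+[.015,-.0095],f+[-.015,-.0095],f+[-.015,.0095]],o["position"][2]-.022,(0,0,255))
cv2.imwrite("pics/a1.png",im)
E
```

```text
[0.55121932 0.19714118 0.07270991] [-0.19634968  0.40426769  0.42911972] [-0.0845607   0.21430144]
```

View pics/a1.png

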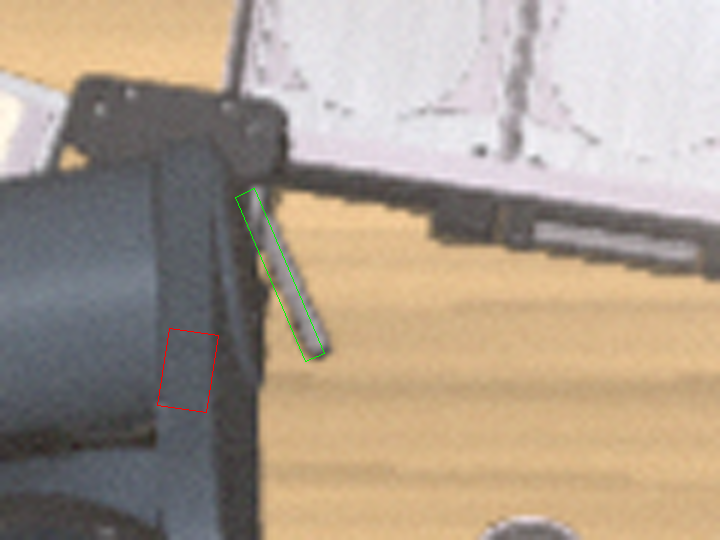

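The overlay matches the lever to about 2 mm and the finger is clear to its left. I'll descend and sweep.

Request:
carry_out(
  steps=[
    [[0,0,-1.8],0,1],
    [[0,0,-1.8],0,1],
    [[0,0,0],0,1],
    [[0,-0.6,0],0,1],
    [[0,-0.6,0],0,1],
    [[0,0,0],0,1],
  ],
)

```text
time: 3.1
position: [0.5594, 0.1873, 0.0488]
tool_rot: [0.997, -0.067, 0.023, -0.006]
ft_force: [-0.4, 0.2, 0.3]
grip_width: 0.0002
```

Request:
carry_out(
  steps=[
    [[-0.7,0,-0.4],0,1],
    [[-0.6,0,-0.4],0,1],
    [[0,0,-0.3],0,1],
    [[0,0,0],0,1],
  ],
)

```text
time: 3.5
position: [0.5457, 0.1869, 0.0388]
tool_rot: [0.997, -0.067, 0.024, -0.006]
ft_force: [-0.1, 0.5, -0.4]
grip_width: 0.0003
```

Request:
carry_out(
  steps=[
    [[0.5,-0.8,0],0,1],
    [[0.5,-0.8,0],0,1],
    [[0.3,-0.6,0],0,1],
    [[0.3,-0.5,0],0,1],
    [[0.3,-0.5,0],0,1],
    [[0.4,-0.4,0],0,1],
  ],
)

```text
time: 4.1
position: [0.5688, 0.1481, 0.0379]
tool_rot: [0.997, -0.067, 0.022, -0.006]
ft_force: [-1.3, -0.3, -0.7]
grip_width: 0.0002
```

Request:
carry_out(
  steps=[
    [[0.5,-0.3,0],0,1],
    [[0.5,-0.3,0],0,1],
    [[0.5,-0.3,0],0,1],
    [[0.5,-0.2,0],0,1],
    [[0.4,-0.1,0],0,1],
  ],
)

```text
time: 4.6
position: [0.593, 0.1341, 0.0372]
tool_rot: [0.998, -0.068, 0.02, -0.005]
ft_force: [-1.7, -0.8, 0.6]
grip_width: 0.0005
```

Request:
carry_out(
  steps=[
    [[0.3,0,0],0,1],
    [[0.3,0,0],0,1],
    [[0.3,0,0],0,1],
  ],
)

```text
time: 4.9
position: [0.6027, 0.1338, 0.037]
tool_rot: [0.998, -0.068, 0.019, -0.005]
ft_force: [-1.2, -1.5, 0.0]
grip_width: 0.0
```

Request:
carry_out(
  steps=[
    [[0.3,0,0],0,1],
    [[0.2,0,0],0,1],
  ],
)

```text
time: 5.1
position: [0.6053, 0.1339, 0.0367]
tool_rot: [0.998, -0.067, 0.016, -0.005]
ft_force: [-6.8, -0.8, 3.7]
grip_width: 0.0005
```

Request:
carry_out(
  steps=[
    [[0.4,0,0],0,1],
    [[0.4,0,0],0,1],
  ],
)

```text
time: 5.3
position: [0.6057, 0.1344, 0.0358]
tool_rot: [0.998, -0.067, 0.007, -0.004]
ft_force: [-8.6, -0.7, 5.4]
grip_width: 0.0007
```

Request:
carry_out(
  steps=[
    [[-1,0,0],0,1],
    [[-2,0,0],0,1],
    [[-1.5,0,2],0,1],
    [[-1,-1,3],0,1],
    [[-2,-3,3],0,1],
    [[-2,-4,0],0,1],
    [[-2,-4,0],0,1],
    [[-1,-4,0],0,1],
    [[0,-4,0],0,1],
  ],
)

```text
time: 6.2
position: [0.4869, -0.0656, 0.1223]
tool_rot: [0.998, -0.061, 0.026, -0.004]
ft_force: [0.9, 0.0, -0.4]
grip_width: 0.0005
```

```bash
cat > v.py <<'E'
import sys
from h import *
from rig import cams,robot
import cv2
def view(name,x0,y0,w,h,z=6):
    c=cams.camera("top");o=robot.get_obs();print(o["time"],o["position"],o["tool_rot"].round(3),o["ft_force"],U(o["position"]))
    i=cv2.convertScaleAbs(c["pixels"][:,:,::-1].copy(),alpha=1.5)
    im=cv2.resize(i[y0:y0+h,x0:x0+w],None,fx=z,fy=z,interpolation=cv2.INTER_CUBIC)
    cv2.imwrite(name,im)
n,*a=sys.argv[1:];view("pics/"+n,*map(int,a))
E
python3 v.py b1.png 240 190 130 90
```

```text
6.25 [ 0.48982392 -0.07197427  0.12267631] [ 0.998 -0.062  0.029 -0.002] [ 1.10701952 -3.91099286 -0.00873221] [-0.10756894 -0.06076791]
```

View pics/b1.png

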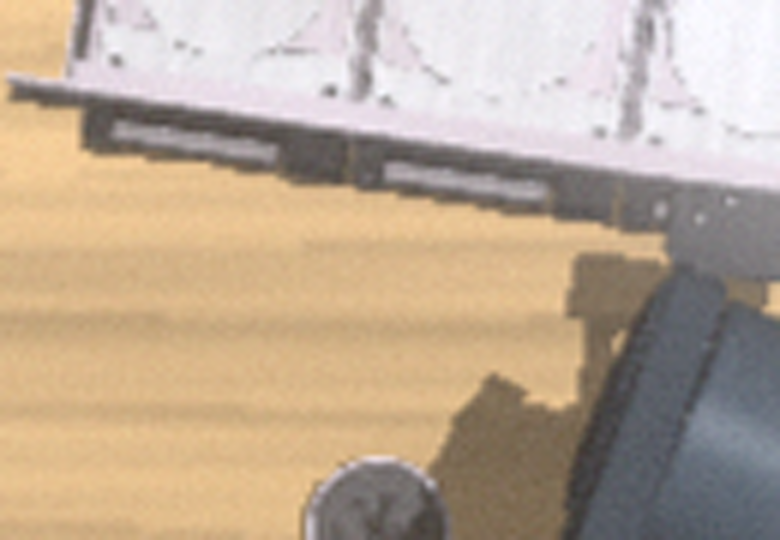

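The home lever now lies flush, at (110,130) to (275,155) in the crop, exactly like its closed neighbour. Next is the out carrier.

Request:
carry_out(
  steps=[
    [[-0.3,-3,0],0,1],
    [[-0.3,-3,0],0,1],
    [[-0.3,-3,0],0,1],
    [[-0.3,-2.5,0],0,1],
    [[0,-1,0],0,1],
    [[0,0,0],0,1],
    [[0,0,0],0,1],
  ],
)

```text
time: 6.95
position: [0.4844, -0.2074, 0.1261]
tool_rot: [0.997, -0.065, 0.04, 0.004]
ft_force: [-0.2, 1.1, 0.2]
grip_width: 0.0005
```

Request:
carry_out(
  steps=[
    [[-0.6,0,-1],0,1],
    [[-0.6,0,-1.5],0,1],
    [[0,0,-1.5],0,1],
    [[0,0,-1.5],0,1],
    [[0,0,-1],0,1],
    [[0,0,-0.5],0,1],
    [[0,0,0],0,1],
  ],
)

```text
time: 7.65
position: [0.4739, -0.198, 0.055]
tool_rot: [0.997, -0.06, 0.041, 0.004]
ft_force: [-0.5, 0.1, 0.3]
grip_width: 0.0004
```

Request:
carry_out(
  steps=[
    [[0,-0.5,-0.6],0,1],
    [[0,-0.5,-0.6],0,1],
    [[0,0,-0.5],0,1],
    [[0,0,0],0,1],
  ],
)

```text
time: 8.05
position: [0.4752, -0.2093, 0.0379]
tool_rot: [0.997, -0.06, 0.043, 0.005]
ft_force: [0.8, -0.1, 0.6]
grip_width: 0.0003
```

```bash
python3 v.py c1.png 350 200 120 90
```

```text
8.1 [ 0.47537193 -0.20947005  0.03821212] [ 0.997 -0.06   0.043  0.005] [-0.30663192  0.73326256  1.03571958] [-0.10257577 -0.19893092]
```

View pics/c1.png

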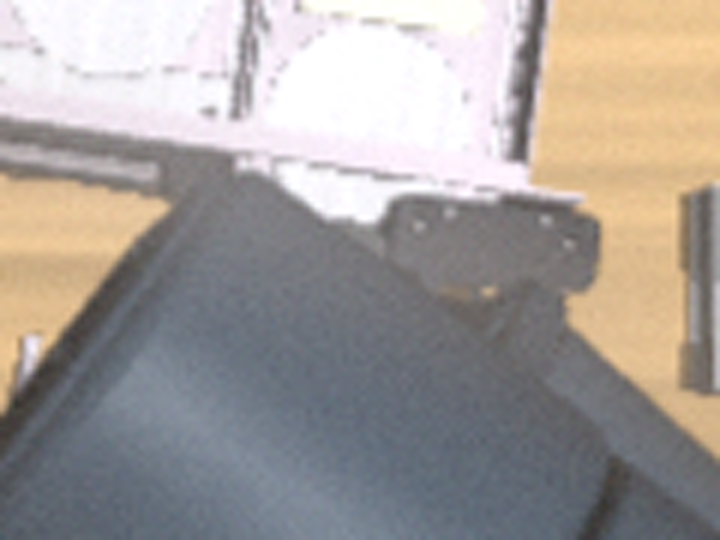

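The gripper hides the block, so I'll rely on force and pose while pushing along the unit's x.

Request:
carry_out(
  steps=[
    [[0.8,-0.1,0],0,1],
    [[0.8,-0.1,0],0,1],
    [[0.8,-0.1,0],0,1],
    [[0.5,-0.1,0],0,1],
    [[0.5,-0.1,0],0,1],
    [[0.5,-0.1,0],0,1],
  ],
)

```text
time: 8.7
position: [0.5145, -0.2148, 0.0385]
tool_rot: [0.997, -0.059, 0.04, 0.004]
ft_force: [-6.0, -1.8, 3.2]
grip_width: 0.0004
```

Request:
carry_out(
  steps=[
    [[0.5,-0.07,0],0,1],
    [[0.6,-0.08,0],0,1],
    [[0.6,-0.08,0],0,1],
    [[0.6,-0.08,0],0,1],
    [[0.5,-0.07,0],0,1],
    [[0.5,-0.07,0],0,1],
  ],
)

```text
time: 9.3
position: [0.5362, -0.216, 0.0372]
tool_rot: [0.998, -0.056, 0.025, -0.001]
ft_force: [-6.7, -2.5, 4.8]
grip_width: 0.0005
```

Request:
carry_out(
  steps=[
    [[0.6,-0.1,0],0,1],
    [[0.6,-0.1,0],0,1],
    [[0.6,-0.1,0],0,1],
    [[0.6,-0.1,0],0,1],
    [[0.5,-0.1,0],0,1],
  ],
)

```text
time: 9.8
position: [0.5522, -0.2182, 0.0374]
tool_rot: [0.999, -0.054, 0.008, -0.005]
ft_force: [-16.4, -4.7, 13.5]
grip_width: 0.0002
```

Request:
carry_out(
  steps=[
    [[0.6,-0.1,0],0,1],
    [[0.6,-0.1,0],0,1],
    [[0.6,-0.1,0],0,1],
  ],
)

```text
time: 10.1
position: [0.552, -0.2183, 0.0379]
tool_rot: [0.999, -0.051, -0.013, -0.009]
ft_force: [-12.5, -2.9, 9.8]
grip_width: 0.0002
```

Request:
carry_out(
  steps=[
    [[-1.5,0.2,0],0,1],
    [[-2,0.2,0],0,1],
    [[-1,0,2],0,1],
    [[0,0,2.5],0,1],
    [[0,1,2.5],0,1],
    [[-1,3.5,0],0,1],
    [[-1,3.5,0],0,1],
    [[-1,3.5,0],0,1],
    [[-1,3.5,0],0,1],
    [[0,0,0],0,1],
  ],
)

```text
time: 11.1
position: [0.466, -0.0617, 0.1119]
tool_rot: [0.998, -0.053, -0.011, -0.008]
ft_force: [0.6, -0.0, 0.3]
grip_width: 0.0006
```

```bash
python3 v.py d1.png 350 200 120 90
```

```text
11.15 [ 0.46811964 -0.06374873  0.11207309] [ 0.999 -0.054 -0.009 -0.007] [-0.45957796 -1.16508952 -0.69425511] [-0.13021301 -0.05567073]
```

View pics/d1.png

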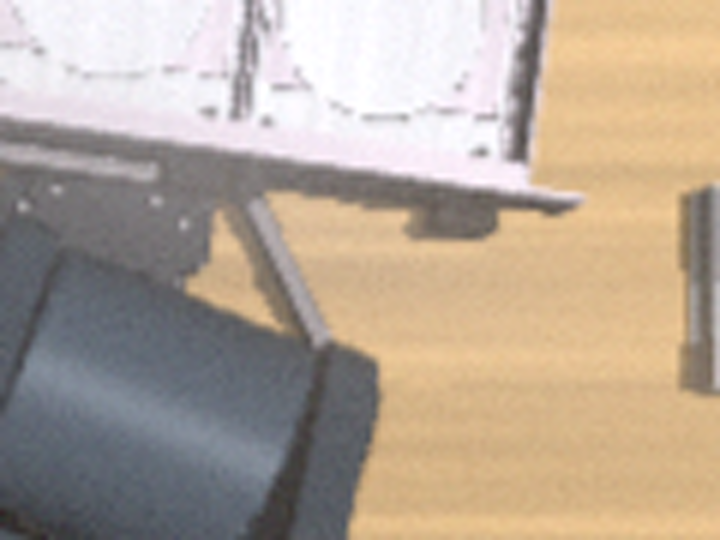

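The carrier is home: its block stands proud of the case front as much as the others (front at about (450,237) in the crop). Its lever is still open, tip at (322,342). Next I'll go to its left side.

Request:
carry_out(
  steps=[
    [[2,-2.5,0],0,1],
    [[1.5,-2.5,0],0,1],
    [[0.5,-0.5,-1],0,1],
    [[0,0,-1.5],0,1],
    [[0,0,-1.5],0,1],
    [[0,0,0],0,1],
  ],
)

```text
time: 11.75
position: [0.5133, -0.1245, 0.0702]
tool_rot: [0.998, -0.055, -0.005, -0.005]
ft_force: [-0.9, -0.7, -0.6]
grip_width: 0.0006
```

Request:
carry_out(
  steps=[
    [[-0.3,0.5,-1],0,1],
    [[0,0,-1],0,1],
    [[0,0,-0.8],0,1],
    [[0,0,-0.2],0,1],
    [[0,0,0],0,1],
  ],
)

```text
time: 12.25
position: [0.5105, -0.1201, 0.0382]
tool_rot: [0.998, -0.056, -0.005, -0.006]
ft_force: [-0.8, -0.1, -0.3]
grip_width: 0.0001
```

Request:
carry_out(
  steps=[
    [[0.3,-0.8,0],0,1],
    [[0.3,-0.8,0],0,1],
    [[0.3,-0.8,0],0,1],
    [[0.3,-0.6,0],0,1],
    [[0.3,-0.5,0],0,1],
    [[0.3,-0.5,0],0,1],
  ],
)

```text
time: 12.85
position: [0.5295, -0.1629, 0.0393]
tool_rot: [0.998, -0.056, -0.006, -0.006]
ft_force: [-0.3, 1.1, 0.1]
grip_width: 0.0003
```

Request:
carry_out(
  steps=[
    [[0.4,-0.4,0],0,1],
    [[0.4,-0.4,0],0,1],
    [[0.5,-0.3,0],0,1],
    [[0.5,-0.3,0],0,1],
    [[0.5,-0.2,0],0,1],
    [[0.5,-0.2,0],0,1],
  ],
)

```text
time: 13.45
position: [0.5582, -0.1821, 0.0391]
tool_rot: [0.998, -0.056, -0.008, -0.007]
ft_force: [-1.4, 1.4, -0.1]
grip_width: 0.0005
```

Request:
carry_out(
  steps=[
    [[0.3,0,0],0,1],
    [[0.3,0,0],0,1],
    [[0.4,0,0],0,1],
    [[0.4,0,0],0,1],
  ],
)

```text
time: 13.85
position: [0.5597, -0.1822, 0.0388]
tool_rot: [0.998, -0.053, -0.024, -0.008]
ft_force: [-10.0, -2.6, 6.6]
grip_width: 0.0004
```

Request:
carry_out(
  steps=[
    [[-1,0.2,0],0,1],
    [[-2,0.2,0],0,1],
    [[-1,0,2],0,1],
    [[0,0,3],0,1],
    [[0,0,3],0,1],
    [[-2,3,3],0,1],
    [[-2,4,3],0,1],
    [[-2,4,0],0,1],
    [[-2,4,0],0,1],
    [[-2,3,0],0,1],
  ],
)

```text
time: 14.85
position: [0.4274, -0.0021, 0.1854]
tool_rot: [0.998, -0.057, -0.006, -0.002]
ft_force: [0.2, 0.6, -1.2]
grip_width: 0.0006
```

```bash
python3 v.py e1.png 235 190 220 130 3; python3 - <<'E'
import cv2
a=cv2.imread("pics/e1.png");print(a.shape)
E
```

```text
14.9 [0.42120326 0.00211505 0.18476934] [ 0.998 -0.056 -0.01  -0.004] [-2.04331898  2.49726532 -0.4700513 ] [-0.18591093  0.00295456]
(390, 660, 3)
```

View pics/e1.png

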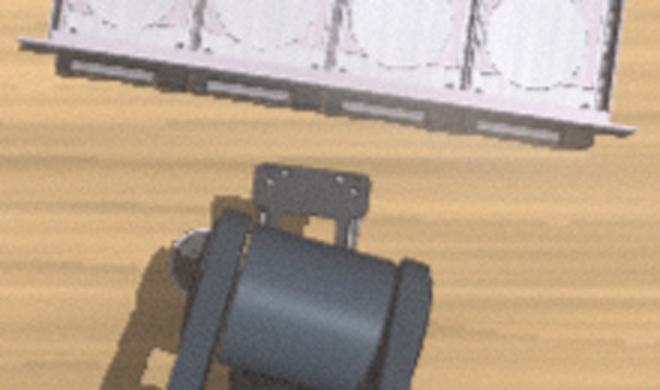

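All four bezels look alike and all four levers lie flush. The robot is at 18 cm height, clear of everything. I'll settle and hand in.

Request:
carry_out(
  steps=[
    [[0,0,1],0,1],
    [[0,0,0],0,1],
    [[0,0,0],0,1],
  ],
)

```text
time: 15.2
position: [0.4229, 0.0025, 0.1967]
tool_rot: [0.999, -0.054, -0.007, -0.003]
ft_force: [0.3, -0.6, -0.5]
grip_width: 0.0003
```

```bash
python3 -c "
from rig import robot
print(robot.get_obs()['position'],robot.hand_in())"
```

```text
the job is handed in; nothing more can be done
[0.42293756 0.00253448 0.19674056] None
```

I closed both bays and handed the job in at about 15 s, pushing only with closed fingertips. `hand_in()` returned no verdict.

- **Order:** I first swung shut the lever of the carrier already home (leftmost bay). I then pushed the out carrier (rightmost bay) home on its latch block at roughly 5 cm/s. Only after a picture showed it home with its lever still open did I swing that lever shut.
- **Force:** Each push ended at a hard stop, with 5–17 N per axis at the wrist, about 22 N in all at the highest reading.
- **Last picture:** All four bezels line up and all four levers lie flush. The arm was about 20 cm up and touching nothing at hand-in.
- **Less certain:**
  - The fingers stopped about 9 mm deeper than I had modelled. I put this down to the fingertips being thinner than assumed, since the picture showed that lever flush.
  - The tool tilted by up to about 5° along the way, with no visible effect.
  - I checked the loose objects only roughly. The tin's visible edge was in place, but the arm hid the screwdriver in the last picture. I planned the finger paths to stay clear of everything loose and saw no unexpected contact force.

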